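# Let milling balls out of a tipping pan past a sorting card

## Robot

A 6-joint arm with a two-finger parallel gripper is mounted at the origin on the work surface. World frame = base frame: x ahead of the robot, y to its left, z up, the work surface at z = 0. Lengths are in mm, angles in degrees, forces in N, time in s.
With the tool pointing down it reaches from about 350 to 850 mm from the base axis. Payload 8.1 kg.
Tool frame: the origin (TCP) lies between the finger pads; the fingertips stand 22 mm ahead of it and the grasp point (between the pads) lies 3 mm ahead of it; z points along the fingers, y is the line along which they close (so a half turn about z gives the same grasp; the last joint's range is limited). The gripper opens to 85 mm and grips with 20 to 120 N. Pads are 22 mm wide; open, the fingers measure 114 mm over their backs; the gripper's body (76 mm by 85 mm) begins 54 mm behind the grasp point. The pads swing forward as they close: fully open they stand 13 mm farther back than shut.
Start: joints at [62.487, 7.471, 85.268, -0, 87.261, -4.893], TCP at [230.754, 553.858, 253.292] pointing down, gripper open.
Joint ranges: [-169.43, 169.43], [-51.17, 129.36], [1.28, 143.12], [-76.62, 256.62], [0, 156.53], [-152.29, 152.29]. Speed limits (degrees/s): [136.94, 136.94, 159.86, 180, 180, 180].

## Interface

Orientations are given as [roll, pitch, yaw] about the fixed x, y, z axes, in that order (R = Rz(yaw) Ry(pitch) Rx(roll)).
In Python, from bench import r, vision gives the robot as it stands.
- The arm moves only by the tool step_arm, never from a script. Its argument "targets" is a list that holds one entry, the list of rows, each a list of 6 numbers: the shift along the world's x, y, z in mm, then the turn, a rotation vector about the world's x, y, z in rad. In form: [[[x, y, z, rx, ry, rz], ...]]. A call has 1 to 12 rows; each row is the pose to reach, as a shift and turn from the pose commanded when the call began; what a row does not reach only later rows make up. A row lasts 1/12 s, in which the tool goes at most 41.7 mm and 7.16 degrees, less where a joint would pass 70% of its speed; a pose out of reach is approached as far as the arm can. A call with a gripper value outside its range is refused whole. "fingers" is the gripper's target within -1 to 1 (shut at 1, half-way at 0, fully open at -1), set as the call begins (left out, the last holds). The fingers move at their own pace and stop on an object; "newtons" is the grip in N (left out, the last holds). Time passes only in rows, so rows that repeat a pose let the fingers close. It gives the time, the measured TCP pose, the force, the opening and the grip force at its end, in the units of the state.
- r.sense(): the state, without advancing time (a new reading comes with each control period).
- vision.snapshot(name): name is "side" or "top"; returns a dict with "img" (480x640x3 uint8, blue, green, red), "mtx" (3x3 intrinsics, pixels), "D" ([k1, k2, p1, p2, k3] as OpenCV has them; the pictures are not rectified), "eye" and "attitude" of the camera in the world. Camera axes: x right, y up, looking along -z (the intrinsics and any distortion apply to the point x, -y, -z); pixel columns grow to the right and rows downward; lengths in mm; the calibration is good to about 2 mm. A picture is of the moment at which its call begins. There is no depth.
- r.hand_in(): hands the job in; it is judged then, once.
The state is a dict: "time": time; "joint_pos": joint angles; "qd": joint speeds; "joint_efforts": joint torques, N m; "tool_pos": TCP position; "tcp_rot": TCP orientation; "ft_force": force on the tool from outside, world axes, zero at the start; "wrist_torque": the same for the moment, N m; "finger_gap": finger opening in mm; "grip_force": force on a finger pad.
Only numpy, scipy, OpenCV 4.12 (cv2) and the standard library are available. Lean on these libraries where they do the work, as an engineer would, in place of code of your own. Each camera call takes 0.05 s, during which the arm holds its last target. There are 200 camera calls.

## Task

Take the wide sorting card from its stand and hold it upright inside the pan's open mouth, turned some 25 degrees aslant, so that it bars most of the mouth and leads to a narrow gap left open at the end above the rectangular dish. Press down with the card so that the pan tips forward and all three milling balls run along the card, out through the gap and into the rectangular dish. Then let the pan rise back and hang the card in its own stand again, leaving it there.

Things in the scene. Friction and masses are not known exactly. Their poses are not given: they have to be found in the camera images.
- card: Wide card: upright white blade 145 mm long, 4 thick, 60 high; on it a flat flange 150 x 44 x 5 mm; on that a grey grip block 70 long, 22 thick, 65 to 110 mm above the blade's lower edge (grip it across its thickness, above the flange). 160 g. Origin: middle of the blade's lower edge; x along the blade, y across it, z up. A card with a blade of 70 mm hangs in an equal stand across the bench: the wrong one.
- card_stand: The wide card's fixed aluminium stand, left or right of the pan: two upright plates 110 mm long, 12 thick, 68 mm high, with a 20 mm slot between them, open at its ends. The blade hangs in the slot and the flange rests on the plates, the blade's lower edge then 8 mm above the bench. Origin: centre of the underside; x along the slot, z up.
- pan (a joint): Tilt of the pan, rad: 0 at rest (floor leaning 0.105 back, so the balls stay in), growing as the mouth is pressed down; level at 0.105, stop at 0.45; at 0.3 to 0.35 the balls run well. A spring returns it; pressing takes 2 to 8 N. Its hinge is level, parallel to the mouth's edge, 110 mm behind the edge and 10 mm below the floor's top face, 85 mm above the bench.
- pan_mouth (a point): Middle of the front edge of the steel pan's floor (top face), moving with the pan; 106 mm above the bench at rest. x points out of the mouth along the floor, y along the edge, z up. The pan is 150 mm deep, open above and in front, with walls 30 mm high; the mouth is 210 mm wide between side walls that run 70 mm straight back, then close in to a back wall 90 mm wide.
- stand: The pan's fixed grey stand (origin on the bench, 73 mm behind the mouth). How to hold the card: blade 20 to 30 deg off the mouth's edge direction, its end at the gap nearest the edge, its middle 35 mm behind the edge and 15 mm off the mouth's middle away from the gap: a 50 mm gap is left. Its level lower edge may clear the tipped floor by 15 mm at the gap; no ball fits under.
- dish: Loose rectangular grey plastic dish, 120 x 84 mm, 42 mm high, walls 3 mm, on the bench under one end of the pan's mouth (left or right), its middle about 85 mm sideways from the mouth's middle. Origin: centre of the underside; x along its length (away from the mouth), y across, z up. A round dish stands under the mouth's other end: the wrong one.
- ball1_center (a point): Plain white ceramic milling ball, 24 mm diameter, 43 g (point = its centre). It starts at the closed back of the pan, near the pan's middle line, and rolls freely once the pan slopes towards the mouth
- ball2_center (a point): Another such ball, the same (point = its centre)
- ball3_center (a point): Another such ball, the same (point = its centre)
Things that resemble listed ones, but are neither listed nor needed, are in the scene too. Leave any pink look-alike of the dish alone.

How it is judged (in metres and radians):
On the way:
1. pan tipped over 0.2 rad, card down in its mouth (lower edge's middle -85 to 15 mm from the edge, within 50 mm of mid-mouth and 25 mm of the floor, blade within 45 deg of the edge) (value of joint pan above 0.2 rad and x of card in the frame of pan_mouth between -0.085 and 0.015 m and y of card in the frame of pan_mouth between -0.05 and 0.05 m and z of card in the frame of pan_mouth below 0.025 m and angle between the x axis of card and the y axis of pan_mouth, either way round below 0.8 rad), for 0.2 s.
At the end, for the whole second after the job is handed in: All three balls lie still in the upright rectangular dish; the card hangs upright, let go and still, in its own stand (blade in the slot, within 30 mm lengthwise, 12 mm across, 0.25 rad, flange within 6 mm of the plates' tops); the pan has risen back (tilt under 0.06 rad) (x of ball1_center in the frame of dish between -0.06 and 0.06 m and y of ball1_center in the frame of dish between -0.042 and 0.042 m and z of each of ball1_center, ball2_center, ball3_center in the frame of dish below 0.042 m and linear speed of each of ball1, ball2, ball3 below 0.1 m/s and x of ball2_center in the frame of dish between -0.06 and 0.06 m and y of ball2_center in the frame of dish between -0.042 and 0.042 m and x of ball3_center in the frame of dish between -0.06 and 0.06 m and y of ball3_center in the frame of dish between -0.042 and 0.042 m and angle between dish's own z axis and vertical below 0.15 rad and x of card in the frame of card_stand between -0.03 and 0.03 m and y of card in the frame of card_stand between -0.012 and 0.012 m and z of card in the frame of card_stand below 0.014 m and angle between the x axis of card and the x axis of card_stand, either way round below 0.25 rad and angle between card's own z axis and vertical below 0.17 rad and linear speed of card below 0.03 m/s and value of joint pan below 0.06 rad); the robot touches nothing.
It also fails if it takes over 61 s, if anything falls off the work surface, if the arm or the gripper's body presses on something with over 40 N, if the wrist force passes 120 N, or if a joint passes its speed limit or range.

## Working session

There is one attempt and no reset: what is moved stays moved. The work goes in short steps, Python scripts to look and compute and a tool call to move; the robot and the scene stay as the last step left them, time stands still between calls to the robot, and variables do not carry over. Pictures are saved under pics/ and viewed, at most 10 in all, crops included, and the job is handed in when it is done.

Besides the shell and the picture viewer there is one more tool, called after "Emit:" by a JSON object that holds its "op" and its "data". step_arm: Moves the arm, as the interface text tells. Its arguments: {"type":"object","properties":{"targets":{"type":"array"},"fingers":{"type":"number"},"newtons":{"type":"number"}},"required":["targets"]}

```bash
mkdir -p pics; cat > h.py <<'E'
import numpy as np, cv2
from bench import r, vision
from scipy.spatial.transform import Rotation as R
def snap(n):
    s=vision.snapshot(n); return s
def rot(s):
    a=np.array(s["attitude"],float)
    if a.shape==(3,3): return a
    if a.size==3: return R.from_euler('xyz',a,degrees=True).as_matrix()
    return R.from_quat(a).as_matrix()
def ray(s,uv):
    p=cv2.undistortPoints(np.array(uv,float).reshape(-1,1,2),np.array(s["mtx"],float),np.array(s["D"],float)).reshape(-1,2)
    d=np.c_[p[:,0],-p[:,1],-np.ones(len(p))]@rot(s).T
    return np.array(s["eye"],float),d
def onz(s,uv,z):
    e,d=ray(s,uv); return e+d*((z-e[2])/d[:,2])[:,None]
def proj(s,P):
    P=np.array(P,float).reshape(-1,3); c=(P-np.array(s["eye"]))@rot(s); c=c*[1,-1,-1]
    return cv2.projectPoints(c,np.zeros(3),np.zeros(3),np.array(s["mtx"],float),np.array(s["D"],float))[0].reshape(-1,2)
E
python3 - <<'E'
from h import *
for n in("top","side"):
    s=snap(n); cv2.imwrite(f"pics/{n}0.png",s["img"]); print(n,s["eye"],s["attitude"],s["mtx"],s["D"])
print(r.sense())
E
```

```text
top [ 469.74235885   18.30552971 1110.26285145] [  8.39169724  -1.12395578 -90.09918608] [[585.18668421   0.         320.98603481]
 [  0.         585.18668421 234.69514179]
 [  0.           0.           1.        ]] [-0.07830618  0.          0.          0.          0.        ]
side [ 266.42923797 -881.53443546  633.46619822] [ 59.01103363   1.43497067 -20.92166359] [[516.51069702   0.         324.54904619]
 [  0.         516.51069702 245.1786858 ]
 [  0.           0.           1.        ]] [-0.02813641  0.          0.          0.          0.        ]
{'time': 0.1, 'joint_pos': array([ 6.24864138e+01,  7.51010806e+00,  8.53248125e+01, -1.28104767e-03,
        8.72613083e+01, -4.89392587e+00]), 'qd': array([ 0.09535264,  0.08186389, -0.17567716,  0.04460178,  0.0183371 ,
        0.03278909]), 'joint_efforts': array([ 1.51148568e-03, -5.70949173e+01, -5.01944375e+01, -7.24331426e-05,
        8.02364491e-03,  9.64017568e-05]), 'tool_pos': array([230.54497674, 553.4322851 , 252.33932401]), 'tcp_rot': array([-1.79904013e+02, -6.93458623e-03,  1.57380396e+02]), 'ft_force': array([-0.05676471,  0.13651015, -0.36638136]), 'wrist_torque': array([-0.0066727 , -0.04130133, -0.01289111]), 'grip_force': 0.0, 'finger_gap': 85.48124797183242}
```

View pics/top0.png

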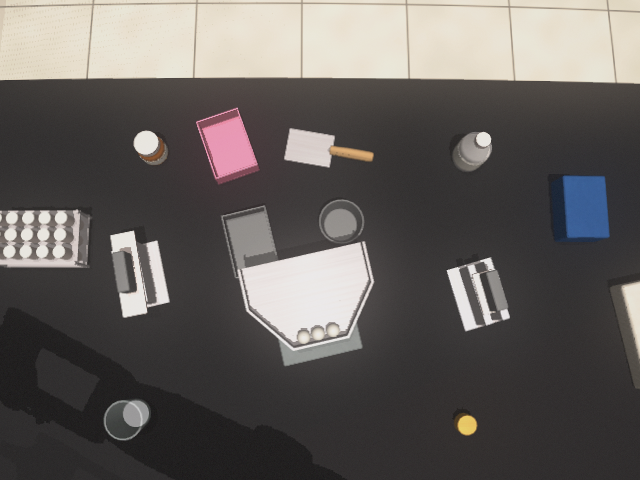

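View pics/side0.png

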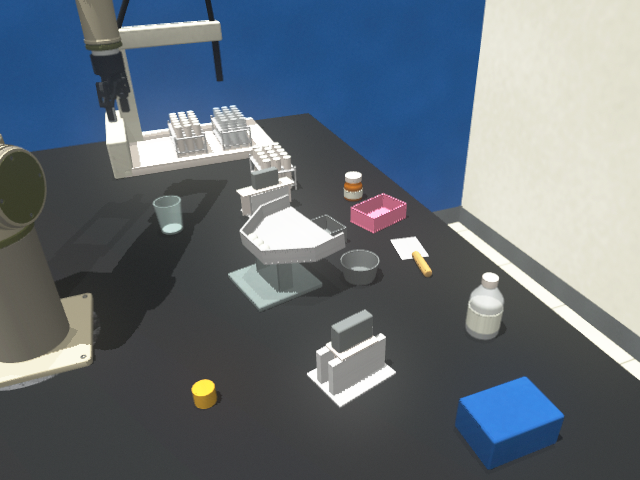

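Candidate cards: left at top (127,273) has a flange about 85 px (≈150 mm) long. The right one at (485,290) shows a much shorter flange on a stand of about 62 px. The left one fits the description. The rectangular grey dish is at (250,240), the round one at (341,221) and the pink look-alike at (228,146). I'll confirm this in one crop.

```bash
python3 - <<'E'
from h import *
im=cv2.imread("pics/top0.png")
a=cv2.resize(im[195:375,95:385],None,fx=2.7,fy=2.7,interpolation=cv2.INTER_CUBIC)
cv2.imwrite("pics/c1.png",a)
E
```

```text
(no output)
```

View pics/c1.png

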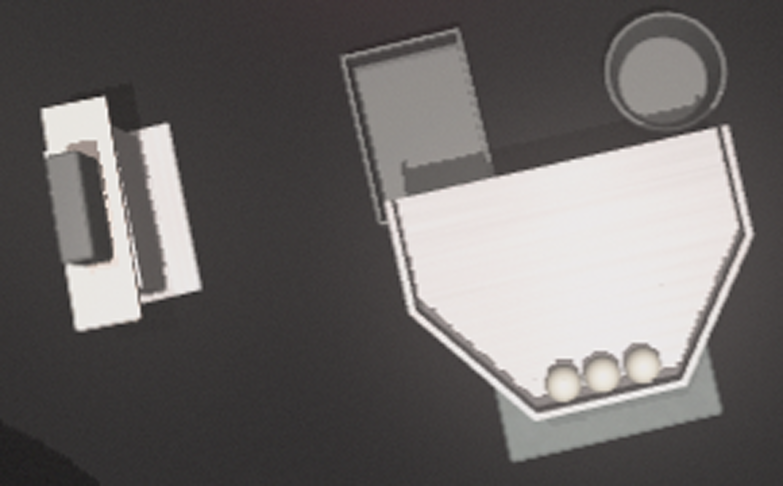

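The crop shows the left card's white flange at crop corners (41,108), (105,96), (141,320), (77,331), with the grip on top. The pan's mouth edge runs (390,200)–(722,128), with three balls at about (564,382), (601,371), (641,362). The dish's far corners are (341,56) and (458,28). The left card is the wide one.

```bash
python3 - <<'E'
from h import *
s=snap("top"); f=lambda p:np.array(p,float)/2.7+[95-.3,195-.3]
fl=onz(s,f([(41,108),(105,96),(141,320),(77,331)]),73)[:,:2]
print("flange",fl.round(1),"c",fl.mean(0),"len",np.linalg.norm(fl[0]-fl[3]),np.linalg.norm(fl[0]-fl[1]))
for a,b in((0,3),(1,2)): d=fl[a]-fl[b]; print("yaw",np.degrees(np.arctan2(d[1],d[0])))
g=onz(s,f([(47,153),(77,151),(93,262),(66,265)]),118)[:,:2]; print("grip",g.round(1),g.mean(0))
# stand base/pan
m=onz(s,f([(397,198),(719,128)]),106)[:,:2]; d=m[0]-m[1]; print("mouth",m.round(1),m.mean(0),np.linalg.norm(d),"edge dir",np.degrees(np.arctan2(d[1],d[0])))
w=onz(s,f([(388,202),(728,126)]),136)[:,:2];d=w[0]-w[1];print("walltops",w.round(1),w.mean(0),np.linalg.norm(d),np.degrees(np.arctan2(d[1],d[0])))
bk=onz(s,f([(535,415),(688,384)]),130)[:,:2];print("back",bk.round(1),bk.mean(0))
k=onz(s,f([(341,56),(460,28),(380,222)]),42)[:,:2];print("dish",k.round(1),(k[1]+k[2])/2,np.linalg.norm(k[0]-k[1]),np.linalg.norm(k[0]-k[2]))
pp=onz(s,f([(513,461),(721,411)]),3)[:,:2];print("plate",pp.round(1),pp.mean(0),pp[0]-pp[1])
# side view refinement of the card flange/grip
t=snap("side")
im=t["img"][150:230,215:320]; cv2.imwrite("pics/c2.png",cv2.resize(im,None,fx=7,fy=7,interpolation=cv2.INTER_CUBIC))
E
```

```text
flange [[622.3 377.3]
 [630.4 334.6]
 [482.6 304.6]
 [475.2 346.6]] c [552.6216904  340.77042002] len 150.28151319020057 43.510782813443335
yaw 11.799966404515656
yaw 11.435864329491201
grip [[586.8 356.4]
 [588.2 337.2]
 [518.  323.9]
 [516.1 341. ]] [552.2690234  339.64541756]
mouth [[559.8 134.7]
 [605.  -71.1]] [582.38404311  31.81945897] 210.64874119865243 edge dir 102.38118461384288
walltops [[554.6 136.7]
 [602.2 -74. ]] [578.40849601  31.35479317] 216.06087390643646 102.71719712255421
back [[424.6  45.6]
 [443.2 -48.2]] [433.92410138  -1.28483185]
dish [[663.2 182.3]
 [682.8 100.9]
 [549.3 153.3]] [616.04540217 127.10357507] 83.77289684827103 117.53761661805734
plate [[387.5  64.1]
 [421.2 -79.5]] [404.34522862  -7.68583059] [-33.63534785 143.64024003]
```

View pics/c2.png

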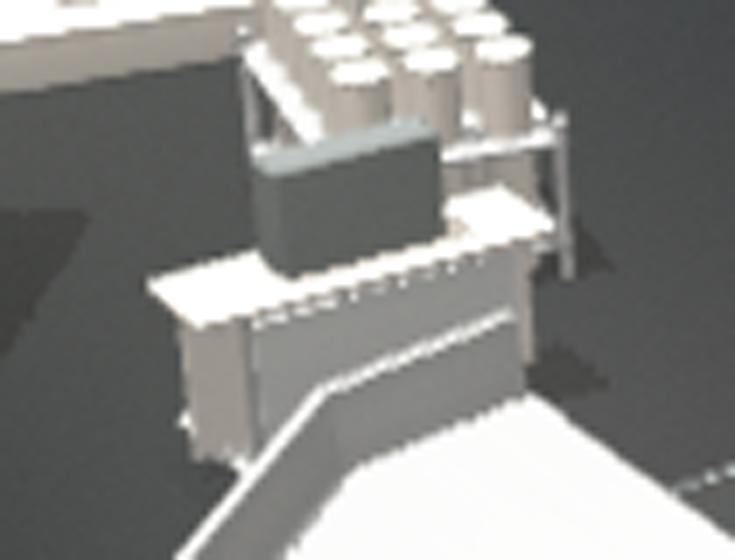

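The side crop confirms the long flange overhanging both plate ends, with the grip block at crop (270–435,150–270). So the card is at about (552.5, 340), yaw 11.6°, and the pan's yaw is 12.5°. Moving above the card.

Emit:
{"op": "step_arm", "data": {"targets": [[[14,-9,0,0,0,-0.106],[27,-18,0,0,0,-0.212],[40,-27,0,0,0,-0.318],[54,-36,0,0,0,-0.424],[67,-45,0,0,0,-0.53],[80,-53,0,0,0,-0.636],[94,-62,0,0,0,-0.742],[107,-71,0,0,0,-0.848],[121,-80,0,0,0,-0.954],[134,-89,0,0,0,-1.06],[147,-98,0,0,0,-1.166],[161,-107,0,0,0,-1.272]]], "fingers": -1, "newtons": 110}}

```text
time: 1.2
tool_pos: [392.1, 446.3, 253.0]
tcp_rot: [-180.0, 0.0, 84.2]
ft_force: [0.7, 0.2, -0.6]
finger_gap: 85.1
grip_force: 0.0
```

Emit:
{"op": "step_arm", "data": {"targets": [[[14,-9,-5,0,0,-0.106],[27,-18,-10,0,0,-0.212],[40,-27,-15,0,0,-0.318],[54,-36,-20,0,0,-0.424],[67,-45,-25,0,0,-0.53],[80,-53,-30,0,0,-0.636],[94,-62,-35,0,0,-0.742],[107,-71,-40,0,0,-0.848],[121,-80,-45,0,0,-0.954],[134,-89,-50,0,0,-1.06],[147,-98,-60,0,0,-1.166],[161,-107,-70,0,0,-1.272]]]}}

```text
time: 2.2
tool_pos: [553.4, 339.5, 183.1]
tcp_rot: [-180.0, -0.0, 11.3]
ft_force: [-0.2, 0.2, -0.4]
finger_gap: 85.4
grip_force: 0.0
```

```bash
python3 - <<'E'
from h import *
q=r.sense(); print(q["time"],q["tool_pos"],q["tcp_rot"],q["joint_pos"].round(1))
s=snap("top"); print(proj(s,q["tool_pos"]))
a=cv2.resize(s["img"][200:350,70:230],None,fx=4,fy=4); cv2.imwrite("pics/c3.png",a)
E
```

```text
2.2 [553.40773249 339.47035906 183.08012047] [-1.79990352e+02 -2.12084029e-02  1.13215706e+01] [ 27.   17.2  81.5   0.   81.3 105.7]
[[108.1096267  267.39942062]]
```

Emit:
{"op": "step_arm", "data": {"targets": [[[0,1,-14,0,0,0.005],[-1,1,-28,0,0,0.005],[-1,1,-42,0,0,0.005],[-1,1,-54,0,0,0.005],[-1,1,-64,0,0,0.005],[-1,1,-73,0,0,0.005],[-1,1,-79,0,0,0.005],[-1,1,-83,0,0,0.005],[-1,1,-83,0,0,0.005]]]}}

```text
time: 3.0
tool_pos: [551.3, 340.8, 99.4]
tcp_rot: [180.0, 0.1, 11.9]
ft_force: [0.2, -1.4, 0.3]
finger_gap: 85.4
grip_force: 0.0
```

Emit:
{"op": "step_arm", "data": {"targets": [[[0,0,0,0,0,0],[0,0,0,0,0,0],[0,0,0,0,0,0],[0,0,0,0,0,0],[0,0,0,0,0,0],[0,0,0,0,0,0],[0,0,0,0,0,0],[0,0,0,0,0,0],[0,0,0,0,0,0],[0,0,0,0,0,0]]], "fingers": 1, "newtons": 110}}

```text
time: 3.83
tool_pos: [552.1, 341.1, 100.9]
tcp_rot: [-180.0, -0.1, 11.9]
ft_force: [-1.6, -0.2, 4.7]
finger_gap: 20.6
grip_force: 108.1
```

Emit:
{"op": "step_arm", "data": {"targets": [[[0,0,5,0,0,0],[0,0,15,0,0,0],[0,0,30,0,0,0],[0,0,45,0,0,0],[0,0,60,0,0,0],[0,0,75,0,0,0],[0,0,90,0,0,0],[0,0,105,0,0,0],[0,0,120,0,0,0],[0,0,135,0,0,0],[0,0,145,0,0,0],[0,0,150,0,0,0]]]}}

```text
time: 4.83
tool_pos: [552.2, 341.1, 252.5]
tcp_rot: [-180.0, -0.1, 11.9]
ft_force: [1.0, 0.4, -2.1]
finger_gap: 20.8
grip_force: 107.4
```

```bash
python3 - <<'E'
from h import *
q=r.sense(); print(q["time"],q["tool_pos"],q["tcp_rot"],q["ft_force"])
s=snap("side");p=proj(s,q["tool_pos"])[0].astype(int);print(p)
a=cv2.resize(s["img"][p[1]-60:p[1]+90,p[0]-80:p[0]+80],None,fx=4,fy=4); cv2.imwrite("pics/c4.png",a)
E
```

```text
4.8333 [552.20322699 341.10801935 252.498479  ] [-1.79963110e+02 -1.23537434e-01  1.19057293e+01] [ 0.95253308  0.39443438 -2.1288364 ]
[259 118]
```

View pics/c4.png

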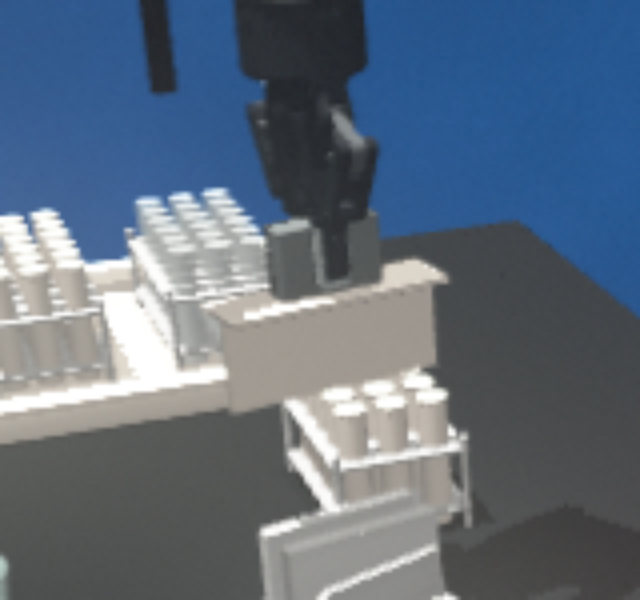

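The picture shows the long card level in the gripper with the grip block centred between the fingers, around crop (325,260). Moving it over the pan.

Emit:
{"op": "step_arm", "data": {"targets": [[[0,-12,0,0,0,0.04],[0,-34,0,0,0,0.12],[0,-64,0,0,0,0.22],[0,-96,0,0,0,0.33],[0,-128,0,0,0,0.44],[0,-160,0,0,0,0.55],[0,-192,0,0,0,0.66],[0,-224,0,0,0,0.77],[0,-256,0,0,0,0.88],[0,-288,0,0,0,0.99],[0,-315,0,0,0,1.08],[0,-331,0,0,0,1.145]]]}}

```text
time: 5.88
tool_pos: [551.0, 7.0, 249.2]
tcp_rot: [-179.9, 0.1, 77.7]
ft_force: [-0.4, 0.1, -1.2]
finger_gap: 21.0
grip_force: 107.7
```

Emit:
{"op": "step_arm", "data": {"targets": [[[0,0,0,0,0,0],[0,0,-5,0,0,0],[0,0,-10,0,0,0],[0,0,-15,0,0,0],[0,0,-20,0,0,0],[0,0,-25,0,0,0],[0,0,-30,0,0,0],[0,0,-35,0,0,0],[0,0,-38,0,0,0],[0,0,-40,0,0,0]]]}}

```text
time: 6.72
tool_pos: [551.5, 10.0, 209.6]
tcp_rot: [-180.0, 0.0, 77.5]
ft_force: [-0.6, -0.2, -2.1]
finger_gap: 20.9
grip_force: 107.7
```

```bash
python3 - <<'E'
from h import *
q=r.sense(); print(q["time"],q["tool_pos"],q["tcp_rot"],q["ft_force"],q["joint_pos"].round())
s=snap("side"); t=snap("top")
a=cv2.resize(s["img"][150:310,200:380],None,fx=2.2,fy=2.2,interpolation=cv2.INTER_CUBIC)
b=cv2.resize(t["img"][190:370,220:400],None,fx=2.2,fy=2.2)
o=np.zeros((400,800,3),np.uint8);o[:a.shape[0],:a.shape[1]]=a;o[:b.shape[0],400:400+b.shape[1]]=b
cv2.imwrite("pics/c5.png",o)
E
```

```text
6.7167 [551.51055879   9.99485652 209.59657314] [-1.79957163e+02  7.26128763e-03  7.75177257e+01] [-0.55965982 -0.18206585 -2.05276452] [-4.  1. 96. -0. 82.  8.]
```

View pics/c5.png

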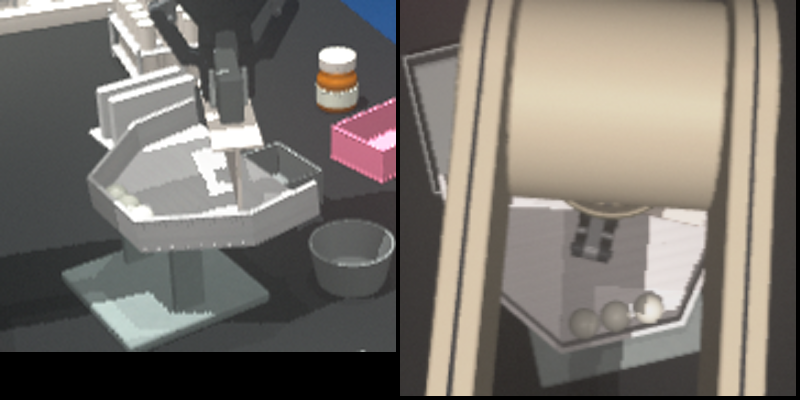

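The card stands aslant in the mouth with clearance from the walls, and the balls are still at the back at about (585–650,310–322). Pressing down slowly.

Emit:
{"op": "step_arm", "data": {"targets": [[[0,0,-2,0,0,0],[0,0,-4,0,0,0],[0,0,-6,0,0,0],[0,0,-8,0,0,0],[0,0,-10,0,0,0],[0,0,-12,0,0,0],[0,0,-14,0,0,0],[0,0,-16,0,0,0],[0,0,-18,0,0,0],[0,0,-20,0,0,0],[0,0,-22,0,0,0],[0,0,-24,0,0,0]]]}}

```text
time: 7.82
tool_pos: [552.3, 10.2, 186.8]
tcp_rot: [179.9, -0.0, 77.5]
ft_force: [1.3, 3.1, 5.8]
finger_gap: 21.0
grip_force: 108.6
```

Emit:
{"op": "step_arm", "data": {"targets": [[[0,0,-1,0,0,0],[0,0,-2,0,0,0],[0,0,-3,0,0,0],[0,0,-4,0,0,0],[0,0,-5,0,0,0],[0,0,-6,0,0,0],[0,0,-7,0,0,0],[0,0,-8,0,0,0],[0,0,-8,0,0,0],[0,0,-8,0,0,0],[0,0,-8,0,0,0],[0,0,-8,0,0,0]]]}}

```text
time: 8.82
tool_pos: [552.3, 9.9, 178.8]
tcp_rot: [179.9, -0.0, 77.5]
ft_force: [5.1, 1.9, 4.4]
finger_gap: 20.6
grip_force: 108.6
```

```bash
cat > v.py <<'E'
from h import *
import sys
q=r.sense(); print(q["time"],q["tool_pos"],q["tcp_rot"],q["ft_force"],q["wrist_torque"])
s=snap("side"); t=snap("top")
a=cv2.resize(s["img"][150:310,200:380],None,fx=2.2,fy=2.2,interpolation=cv2.INTER_CUBIC)
b=cv2.resize(t["img"][190:370,220:400],None,fx=2.2,fy=2.2)
o=np.zeros((400,800,3),np.uint8);o[:a.shape[0],:a.shape[1]]=a;o[:b.shape[0],400:400+b.shape[1]]=b
cv2.imwrite(f"pics/{sys.argv[1]}.png",o)
E
python3 v.py c6
```

```text
8.8167 [552.34553613   9.86377694 178.75493239] [ 1.79910936e+02 -1.11352781e-02  7.75270270e+01] [5.08654643 1.85452226 4.43893578] [ 0.1586963  -1.10874536  0.29490916]
```

View pics/c6.png

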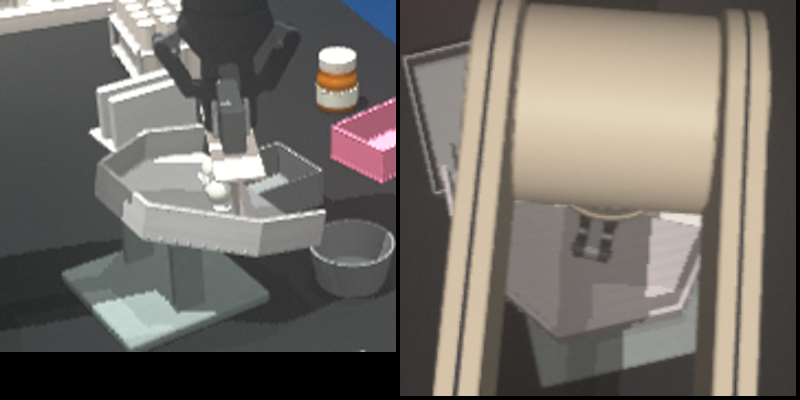

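The pan is tipped well and the balls lie against the card at about (205,165) and (217,190). Pressing a little further and holding.

Emit:
{"op": "step_arm", "data": {"targets": [[[0,0,-1,0,0,0],[0,0,-2,0,0,0],[0,0,-2,0,0,0],[0,0,-2,0,0,0],[0,0,-2,0,0,0],[0,0,-2,0,0,0],[0,0,-2,0,0,0],[0,0,-2,0,0,0],[0,0,-2,0,0,0],[0,0,-2,0,0,0],[0,0,-2,0,0,0],[0,0,-2,0,0,0]]]}}

```text
time: 9.92
tool_pos: [552.2, 9.9, 176.8]
tcp_rot: [179.9, -0.0, 77.5]
ft_force: [4.1, 2.6, 5.6]
finger_gap: 20.9
grip_force: 108.7
```

Emit:
{"op": "step_arm", "data": {"targets": [[[0,0,0,0,0,0],[0,0,0,0,0,0],[0,0,0,0,0,0],[0,0,0,0,0,0],[0,0,0,0,0,0],[0,0,0,0,0,0],[0,0,0,0,0,0],[0,0,0,0,0,0],[0,0,0,0,0,0],[0,0,0,0,0,0],[0,0,0,0,0,0],[0,0,0,0,0,0]]]}}

```text
time: 10.92
tool_pos: [552.2, 9.9, 176.8]
tcp_rot: [179.9, -0.0, 77.5]
ft_force: [5.3, 2.3, 5.8]
finger_gap: 20.7
grip_force: 108.7
```

```bash
python3 v.py c7
```

```text
10.9167 [552.17033257   9.91149503 176.82064709] [ 1.79938944e+02 -1.43636228e-02  7.75167296e+01] [5.32324238 2.29590964 5.79267035] [ 0.13226803 -0.8922103   0.24039364]
```

View pics/c7.png

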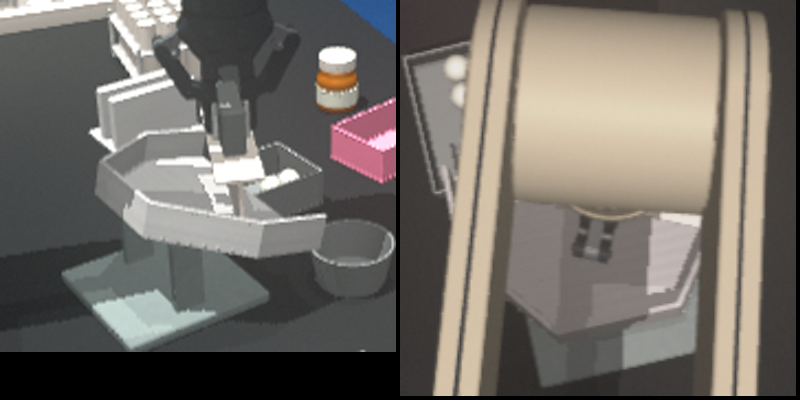

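Two balls are seen in the dish at (457,68) and (460,95), and none is visible behind the card. The third is probably hidden by the arm. I'll hold a bit longer, then raise.

Emit:
{"op": "step_arm", "data": {"targets": [[[0,0,0,0,0,0],[0,0,0,0,0,0],[0,0,0,0,0,0],[0,0,0,0,0,0],[0,0,0,0,0,0],[0,0,0,0,0,0],[0,0,0,0,0,0],[0,0,0,0,0,0],[0,0,0,0,0,0],[0,0,0,0,0,0],[0,0,0,0,0,0],[0,0,0,0,0,0]]]}}

```text
time: 12.02
tool_pos: [552.2, 9.9, 176.8]
tcp_rot: [179.9, -0.0, 77.5]
ft_force: [3.9, 1.5, 5.0]
finger_gap: 20.9
grip_force: 108.7
```

Emit:
{"op": "step_arm", "data": {"targets": [[[0,0,2,0,0,0],[0,0,4,0,0,0],[0,0,7,0,0,0],[0,0,10,0,0,0],[0,0,14,0,0,0],[0,0,18,0,0,0],[0,0,23,0,0,0],[0,0,28,0,0,0],[0,0,34,0,0,0],[0,0,40,0,0,0],[0,0,50,0,0,0],[0,0,60,0,0,0]]]}}

```text
time: 13.02
tool_pos: [551.5, 9.9, 236.9]
tcp_rot: [-180.0, 0.0, 77.5]
ft_force: [-1.2, -0.1, -1.3]
finger_gap: 21.1
grip_force: 108.2
```

Emit:
{"op": "step_arm", "data": {"targets": [[[0,0,8,0,0,0],[0,0,14,0,0,0],[0,0,16,0,0,0],[0,12,16,0,0,-0.04],[0,34,16,0,0,-0.12],[0,60,16,0,0,-0.22],[0,90,16,0,0,-0.33],[0,120,16,0,0,-0.43],[0,145,16,0,0,-0.52],[0,165,16,0,0,-0.58],[0,175,16,0,0,-0.62],[0,180,16,0,0,-0.64]]]}}

```text
time: 14.02
tool_pos: [551.3, 191.8, 251.9]
tcp_rot: [-180.0, 0.0, 40.8]
ft_force: [0.4, 0.1, -1.6]
finger_gap: 20.5
grip_force: 108.1
```

Emit:
{"op": "step_arm", "data": {"targets": [[[0,8,0,0,0,-0.03],[0,24,0,0,0,-0.08],[0,48,0,0,0,-0.16],[0,74,0,0,0,-0.25],[0,98,0,0,0,-0.33],[0,120,0,0,0,-0.41],[0,138,0,0,0,-0.47],[0,148,0,0,0,-0.5],[0,151,0,0,0,-0.505],[0,151,0,0,0,-0.505]]]}}

```text
time: 14.85
tool_pos: [551.4, 341.4, 251.8]
tcp_rot: [180.0, 0.0, 12.0]
ft_force: [-0.2, 0.0, -1.5]
finger_gap: 20.8
grip_force: 108.1
```

```bash
python3 - <<'E'
from h import *
q=r.sense(); print(q["time"],q["tool_pos"],q["tcp_rot"],q["ft_force"],q["finger_gap"])
t=snap("top"); im=t["img"][190:370,215:400]
a=cv2.resize(im,None,fx=3,fy=3,interpolation=cv2.INTER_CUBIC); cv2.imwrite("pics/c8.png",a)
E
```

```text
14.85 [551.41281992 341.42368041 251.77661269] [1.79985668e+02 4.56014508e-02 1.20140303e+01] [-0.24030589  0.00756036 -1.54561436] 20.837207620301946
```

View pics/c8.png

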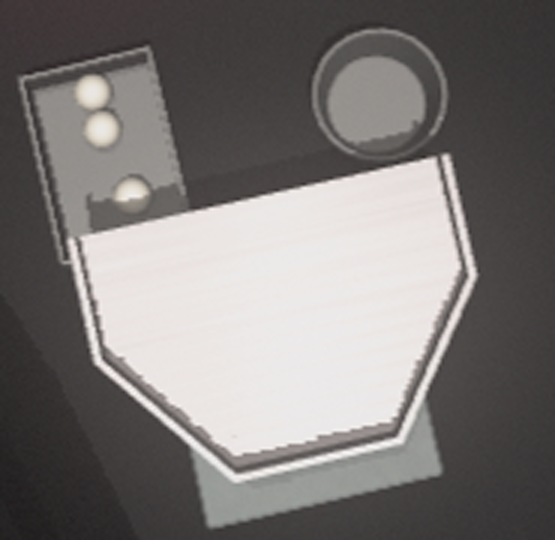

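All three balls are in the dish at crop (93,92), (102,128) and (131,194), and the pan is empty and back up. Next I check numerically that the card did not slip in the grip, against the earlier picture from the same pose.

```bash
python3 - <<'E'
from h import *
s=snap("side"); p=(259,118)
a=cv2.resize(s["img"][p[1]-60:p[1]+90,p[0]-80:p[0]+80],None,fx=4,fy=4); o=cv2.imread("pics/c4.png")
for n,(x0,x1,y0,y1) in dict(left=(180,270,270,430),right=(390,460,240,400),mid=(280,380,270,420)).items():
    A=cv2.cvtColor(o,6)[y0:y1,x0:x1].astype(np.float32);B=cv2.cvtColor(a,6)[y0:y1,x0:x1].astype(np.float32)
    print(n,cv2.phaseCorrelate(A,B))
E
```

```text
left ((0.018711655209344258, 0.024329165239421968), 0.7560164545642005)
right ((-0.00856512682235433, 0.0423338017677537), 0.6607665850056542)
mid ((0.038037610715171866, -0.021313951160820466), 0.8168904820760091)
```

No slip. Lowering into the stand, gently at the end.

Emit:
{"op": "step_arm", "data": {"targets": [[[0,0,-10,0,0,0],[0,0,-24,0,0,0],[0,0,-40,0,0,0],[0,0,-56,0,0,0],[0,0,-72,0,0,0],[0,0,-88,0,0,0],[0,0,-102,0,0,0],[0,0,-115,0,0,0],[0,0,-126,0,0,0],[0,0,-135,0,0,0],[0,0,-141,0,0,0],[0,0,-144,0,0,0]]]}}

```text
time: 15.95
tool_pos: [551.5, 340.7, 107.2]
tcp_rot: [180.0, 0.1, 11.9]
ft_force: [0.9, -0.1, -1.6]
finger_gap: 20.9
grip_force: 108.1
```

Emit:
{"op": "step_arm", "data": {"targets": [[[0,0,-1,0,0,0],[0,0,-2,0,0,0],[0,0,-3,0,0,0],[0,0,-4,0,0,0],[0,0,-5,0,0,0],[0,0,-6,0,0,0],[0,0,-6,0,0,0]]]}}

```text
time: 16.53
tool_pos: [551.7, 340.8, 102.2]
tcp_rot: [180.0, 0.0, 11.9]
ft_force: [0.7, -0.4, -1.0]
finger_gap: 20.7
grip_force: 108.1
```

Emit:
{"op": "step_arm", "data": {"targets": [[[0,0,-0.5,0,0,0],[0,0,-1,0,0,0],[0,0,-1,0,0,0]]]}}

```text
time: 16.78
tool_pos: [551.7, 340.8, 101.2]
tcp_rot: [180.0, 0.0, 11.9]
ft_force: [-0.6, -0.3, -2.3]
finger_gap: 20.7
grip_force: 108.1
```

Emit:
{"op": "step_arm", "data": {"targets": [[[0,0,0,0,0,0],[0,0,0,0,0,0],[0,0,0,0,0,0],[0,0,0,0,0,0],[0,0,0,0,0,0],[0,0,0,0,0,0],[0,0,0,0,0,0],[0,0,0,0,0,0],[0,0,0,0,0,0],[0,0,0,0,0,0]]], "fingers": -1}}

```text
time: 17.62
tool_pos: [551.7, 340.9, 101.3]
tcp_rot: [180.0, 0.0, 11.9]
ft_force: [-0.3, 0.2, 0.1]
finger_gap: 85.4
grip_force: 0.0
```

Emit:
{"op": "step_arm", "data": {"targets": [[[0,0,5,0,0,0],[0,0,15,0,0,0],[0,0,30,0,0,0],[0,0,45,0,0,0],[0,0,60,0,0,0],[0,0,75,0,0,0],[0,0,90,0,0,0],[0,0,105,0,0,0],[0,0,120,0,0,0],[0,0,130,0,0,0],[0,0,130,0,0,0]]]}}

```text
time: 18.53
tool_pos: [553.1, 341.6, 235.5]
tcp_rot: [-179.9, -0.3, 11.9]
ft_force: [-0.1, -0.3, 0.3]
finger_gap: 85.4
grip_force: 0.0
```

```bash
python3 - <<'E'
from h import *
q=r.sense(); print(q["time"],q["tool_pos"],q["ft_force"],q["finger_gap"])
s=snap("side"); cv2.imwrite("pics/c9.png",cv2.resize(s["img"][90:290,200:400],None,fx=3,fy=3,interpolation=cv2.INTER_CUBIC))
o=cv2.cvtColor(cv2.imread("pics/side0.png"),6);n=cv2.cvtColor(s["img"],6)
A,B=[x[170:195,238:300].astype(np.float32) for x in(o,n)]
print(cv2.phaseCorrelate(A,B))
E
```

```text
18.5333 [553.12720967 341.58107044 235.51390141] [-0.09196697 -0.25059979  0.31217883] 85.37308943050479
((-0.11429767635250698, 0.46576954071777443), 0.8696966281533242)
```

View pics/c9.png

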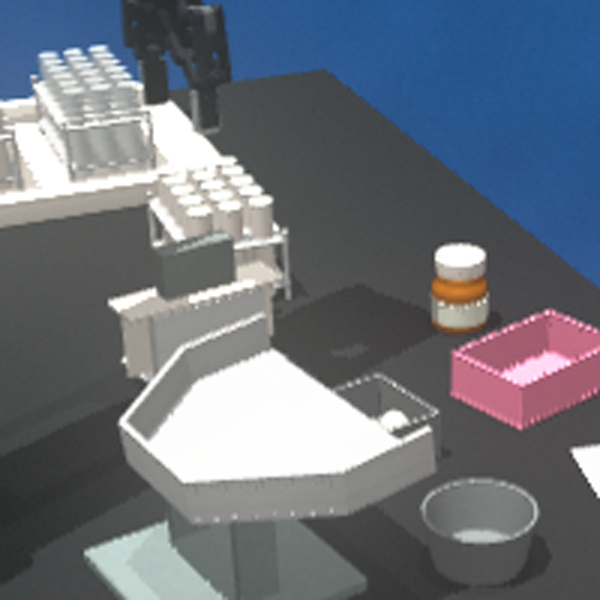

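The card sits in its stand at about (195,290), within half a pixel of where it started. The gripper is clear, the pan is up and the balls are in the dish. Handing in.

```bash
python3 -c "
from h import *
print(r.hand_in())"
```

```text
the job is handed in; nothing more can be done
None
```

The job is handed in at about 18.5 s of robot time, with no verdict shown: all three balls are in the rectangular dish, the wide card hangs in its own stand with the gripper clear, and the pan has risen back.

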